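# Stroke-test plunger gauges and reject the sticking one

### The job

Push the pin of each of the three plunger gauges on the inspection plate down through its full stroke. Leave the gauges whose pins go fully home standing where they are with the pin home; stand the one whose pin sticks part-way (pushed until it stops) upright on the floor of the plain undivided reject tray. Knock nothing over and leave everything else where it is.

Things in the scene. Friction and masses are not known exactly. Their poses are not given: they have to be found in the camera images.
- gauge_a_mid (a point): plunger gauge: an upright round steel barrel 40 mm in diameter and 75 mm high, on a flange foot 55 mm in diameter and 8 mm thick, about 0.45 kg, standing loose on the inspection plate; it can be gripped round the barrel anywhere above the foot. This point is on the barrel's axis, 37.5 mm above its underside; z is up. The three gauges look alike; exactly one of the three sticks, which one varies
- button_a (a point): centre of the top face of the black push button (26 mm diameter, 6 mm thick) on gauge a's pin, on the barrel's axis: 107 mm above the gauge's underside with the pin fully out, 81 mm when fully home (button resting on the barrel's top)
- pin_a (a joint): how far gauge a's pin (14 mm diameter) is pressed down, m: 0 fully out, 0.026 fully home. A free pin slides under 3 to 5 N all the way home; the pin of a sticking gauge stops dead at about 0.014 (button top about 93 mm above the gauge's underside, a 12 mm gap under the button) and goes no further under 20 N. No return spring: pins stay where they are left. They start at 0 to 0.006
- gauge_b_mid (a point): plunger gauge: an upright round steel barrel 40 mm in diameter and 75 mm high, on a flange foot 55 mm in diameter and 8 mm thick, about 0.45 kg, standing loose on the inspection plate; it can be gripped round the barrel anywhere above the foot. This point is on the barrel's axis, 37.5 mm above its underside; z is up. The three gauges look alike; exactly one of the three sticks, which one varies
- button_b (a point): centre of the top face of the black push button (26 mm diameter, 6 mm thick) on gauge b's pin, on the barrel's axis: 107 mm above the gauge's underside with the pin fully out, 81 mm when fully home (button resting on the barrel's top)
- pin_b (a joint): how far gauge b's pin (14 mm diameter) is pressed down, m: 0 fully out, 0.026 fully home. A free pin slides under 3 to 5 N all the way home; the pin of a sticking gauge stops dead at about 0.014 (button top about 93 mm above the gauge's underside, a 12 mm gap under the button) and goes no further under 20 N. No return spring: pins stay where they are left. They start at 0 to 0.006
- gauge_c_mid (a point): plunger gauge: an upright round steel barrel 40 mm in diameter and 75 mm high, on a flange foot 55 mm in diameter and 8 mm thick, about 0.45 kg, standing loose on the inspection plate; it can be gripped round the barrel anywhere above the foot. This point is on the barrel's axis, 37.5 mm above its underside; z is up. The three gauges look alike; exactly one of the three sticks, which one varies
- button_c (a point): centre of the top face of the black push button (26 mm diameter, 6 mm thick) on gauge c's pin, on the barrel's axis: 107 mm above the gauge's underside with the pin fully out, 81 mm when fully home (button resting on the barrel's top)
- pin_c (a joint): how far gauge c's pin (14 mm diameter) is pressed down, m: 0 fully out, 0.026 fully home. A free pin slides under 3 to 5 N all the way home; the pin of a sticking gauge stops dead at about 0.014 (button top about 93 mm above the gauge's underside, a 12 mm gap under the button) and goes no further under 20 N. No return spring: pins stay where they are left. They start at 0 to 0.006
- plate: dark inspection plate, 240 (x) x 420 (y) x 20 mm, fixed on the bench; origin at the centre of its underside, so its top is 20 mm up
- tray_in (a point): centre of the inner floor of the reject tray: a plain undivided bare-steel open tray, 160 (its x) x 120 (its y) x 35 mm high, walls and floor 3 mm thick, fixed on the bench to one side of the plate (left or right). On the other side is a grey plastic box of the same footprint with dividers, full of collets, up to 54 mm high: not the tray
- vblock: bystander: steel V-block on the plate, 50 x 36 x 34 mm; origin at the centre of its underside
- bush: bystander: brass bush (plain ring) on the plate, 36 mm across, 30 mm high; origin at the centre of its underside
- screwdriver: bystander: screwdriver lying on the bench beyond the plate, about 190 mm long; origin under its middle, x along its length
- wrench: bystander: wrench lying on the bench beyond the plate, about 180 mm long; origin under its middle, x along its length
- oil: bystander: white bottle with black cap, 60 mm across, 150 mm high, standing on the bench; origin at the centre of its underside
- blank: bystander: stepped turned steel blank, 52 mm across at the foot, 55 mm high, standing on the bench; origin at the centre of its underside

How it is judged:
By the outcome, as a careful person would: the job done as asked, in the order asked, and still so for the second after the job is handed in, with the robot touching nothing.
It also fails if it takes over 58 s, if anything falls off the work surface, if the arm or the gripper's body presses on something with over 40 N, if the wrist force passes 120 N, or if a joint passes its speed limit or range.

### The arm

A 7-joint arm with a two-finger parallel gripper is mounted at the origin on the work surface. World frame = base frame: x ahead of the robot, y to its left, z up, the work surface at z = 0. Lengths are in m, angles in rad, forces in N, time in s.
With the tool pointing down it reaches from about 0.4 to 0.85 m from the base axis. Payload 4.5 kg.
Tool frame: the origin (TCP) lies between the finger pads; the fingertips stand 11 mm ahead of it and the grasp point (between the pads) lies 8 mm behind it (r.nose_length is the distance from the TCP to the fingertips, in m); z points along the fingers, y is the line along which they close (so a half turn about z gives the same grasp; the last joint's range is limited). The gripper opens to 88 mm and grips with 3 to 60 N. Pads are 18 mm wide; open, the fingers measure 123 mm over their backs; the gripper's body (75 mm by 187 mm) begins 45 mm behind the grasp point.
Start: joints at [1.379, 0.689, -0.195, 1.565, 0.157, 0.902, -0.215], TCP at [0.14, -0.609, 0.25] pointing down, gripper open.
Joint ranges: [-3.01, 3.01], [-0.46, 2.08], [-1.47, 1.51], [0.13, 2.56], [-1, 4.14], [0.04, 2.09], [-2.66, 2.66]. Speed limits (rad/s): [2.57, 2.57, 3.14, 3.14, 3.14, 3.14, 3.14].

### API

Orientations are given as a unit quaternion [x, y, z, w].
In Python, from plant import get_state, snapshot, camera_model, r gives the robot as it stands.
- The arm moves only by the shell command python3 -m inch 'ROWS' [FORCE]. ROWS is text: rows parted by semicolons, each of 7 numbers parted by spaces: the opening, from -1 (shut) to 1 (fully open), then the shift along the tool's x, y, z in m, then the turn, a rotation vector about the tool's x, y, z in rad. A call has 1 to 20 rows; each row shifts and turns the commanded pose from where the row before left it, along the tool's axes as they then stand; what a row does not reach is not made up. A row lasts 1/12 s, in which the tool goes at most 41.7 mm and 7.16 degrees, less where a joint would pass 70% of its speed; a pose out of reach is approached as far as the arm can. A call is refused whole if a number of a shift passes 0.0417 or a number of a turn 0.125, either way. A call with a gripper value outside its range is refused whole. The fingers move at their own pace and stop on an object; FORCE is the grip in N (left out, the last holds). Time passes only in rows, so rows that do not move let the fingers close. It gives the time, the measured TCP pose, the force, the opening and the grip force at its end, in the units of the state.
- get_state(): the state, without advancing time (a new reading comes with each control period).
- snapshot(name): name is "side" or "top" or "wrist"; returns (picture, depth): 480x640x3 uint8, red, green, blue; 480x640 float32, m along the optical axis (not along the pixel's ray), 0 where there is no reading.
- camera_model(name): a dict with "intrinsics" (3x3 intrinsics, pixels), "view" (4x4, takes a point from world to camera coordinates). Camera axes: x right, y down, z forward; pixel columns grow to the right and rows downward; lengths in m; the calibration is good to about 2 mm. A picture is of the moment at which its call begins: read the wrist's pose just before it. camera_model takes no time and is no camera call; for the wrist camera it gives the pose at the moment of the call.
- r.finish_job(): hands the job in; it is judged then, once.
The state is a dict: "clock": time; "q": joint angles; "qd": joint speeds; "joint_torque": joint torques, N m; "tool_pos": TCP position; "eef_rot": TCP orientation; "contact_force": force on the tool from outside, world axes, zero at the start; "moment": the same for the moment, N m; "opening": opening from 0.0 (shut) to 1.0 (fully open); "finger_force": force on a finger pad.
Only numpy, scipy, OpenCV 4.12 (cv2) and the standard library are available. Lean on these libraries where they do the work, as an engineer would, in place of code of your own. Each camera call takes 0.05 s, during which the arm holds its last target. There are 200 camera calls.

## Working session

There is one attempt and no reset: what is moved stays moved. The work goes in short steps, Python scripts to look and compute and a shell command to move; the robot and the scene stay as the last step left them, time stands still between calls to the robot, and variables do not carry over. Pictures are saved under pics/ and viewed, at most 10 in all, crops included, and the job is handed in when it is done.

```bash
mkdir -p pics; ls
python3 - <<'E'
from plant import *
import cv2,numpy as np
s=get_state();print(s['clock'],s['tool_pos'],s['eef_rot'],s['opening'],s['contact_force'])
for n in("top","side"):
    p,d=snapshot(n);cv2.imwrite(f"pics/{n}0.png",p[:,:,::-1]);np.savez(f"{n}0.npz",p=p,d=d)
    c=camera_model(n);print(n,np.round(c['intrinsics'],1).tolist(),np.round(c['view'],3).tolist())
E
```

```text
pics
0.0 [ 0.1397428  -0.60854636  0.24892161] [ 9.93627013e-01  1.12714379e-01 -1.66093198e-04 -8.95069452e-04] 0.9974580956892946 [-0.34575115  0.45821259 -0.86660215]
top [[514.6, 0.0, 314.6], [0.0, 514.6, 242.7], [0.0, 0.0, 1.0]] [[-0.011, -1.0, 0.012, 0.01], [-0.997, 0.01, -0.071, 0.657], [0.071, -0.013, -0.997, 1.296], [0.0, 0.0, 0.0, 1.0]]
side [[501.7, 0.0, 313.4], [0.0, 501.7, 241.2], [0.0, 0.0, 1.0]] [[0.965, -0.261, 0.002, -0.602], [-0.174, -0.647, -0.742, 0.198], [0.195, 0.716, -0.67, 0.927], [0.0, 0.0, 0.0, 1.0]]
```

View pics/top0.png

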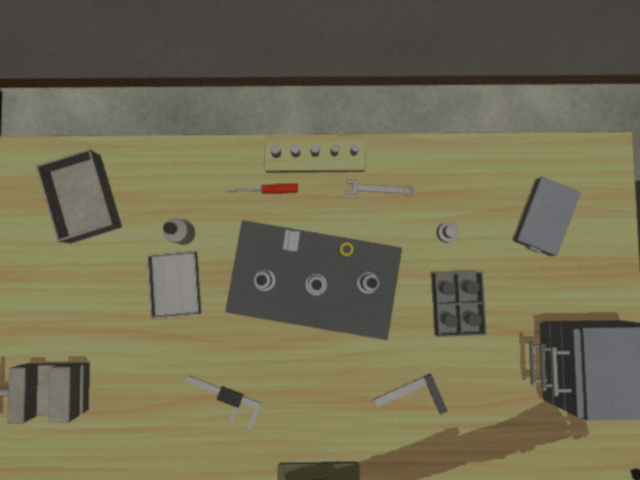

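View pics/side0.png

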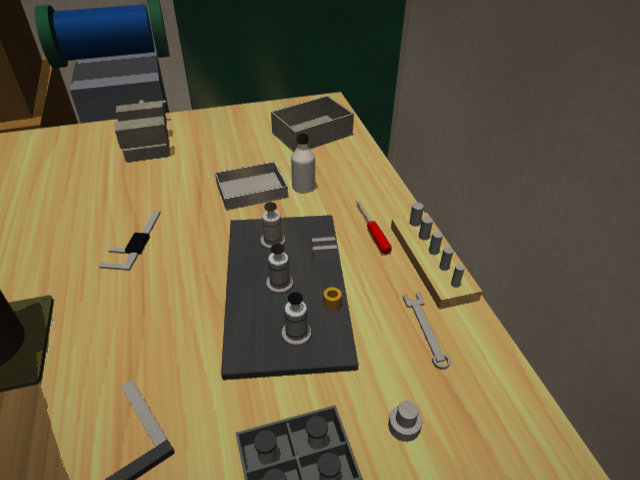

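The top view shows three gauges on the dark plate at about (264,281), (316,285) and (368,283). The plain tray is at (175,285), on the robot's left, and the divided box is at (459,303). The side view agrees.

```bash
cat > h.py <<'E'
from plant import *
import cv2,numpy as np
def cloud(n,d,c=None):
    c=c or camera_model(n);K=np.array(c['intrinsics']);V=np.array(c['view'])
    v,u=np.mgrid[:480,:640];P=np.stack([(u-K[0,2])/K[0,0]*d,(v-K[1,2])/K[1,1]*d,d],-1)
    W=(P-V[:3,3])@V[:3,:3];W[d<=0]=np.nan;return W
E
python3 - <<'E'
from h import *
for n in("top","side"):
    z=np.load(n+"0.npz");W=cloud(n,z['d']);Z=W[...,2]
    R=(W[...,0]>.38)&(W[...,0]<.72)&(np.abs(W[...,1])<.42)
    for nm,lo,hi in(("button",.108,.14),("barrel",.085,.107),):
        m=(R&(Z>lo)&(Z<hi)).astype(np.uint8)
        k,l,st,ce=cv2.connectedComponentsWithStats(m)
        for i in range(1,k):
            if st[i,4]>8:
                w=W[l==i];print(n,nm,st[i,4],np.round(ce[i]),"med",np.round(np.median(w,0),4),"mid",np.round((w.min(0)+w.max(0))/2,4),"ext",np.round(np.ptp(w,axis=0),3),"zp",np.round(np.percentile(w[:,2],[50,90]),4))
    if n=="top":
        T=R&(W[...,1]>.2)&(W[...,1]<.42)
        for nm,m in(("tray wall",T&(Z>.02)&(Z<.045)),("box",(W[...,1]<-.2)&(W[...,1]>-.4)&R&(Z>.02)),("plate",R&(np.abs(W[...,1])<.25)&(Z>.012)&(Z<.026))):
            k,l,st,ce=cv2.connectedComponentsWithStats(m.astype(np.uint8));i=1+st[1:,4].argmax()
            w=W[l==i];print(nm,len(w),np.round(cv2.minAreaRect(w[:,:2].astype(np.float32)*1000)[0],1),cv2.minAreaRect(w[:,:2].astype(np.float32)*1000)[1:],np.median(w[:,2]))
        w=W[(Z<.012)&T];print("bench z",np.median(w[:,2]))
        v,u=285,175;print("floor",W[v,u])
E
```

```text
top button 101 [175. 230.] med [0.681  0.3338 0.1136] mid [0.6866 0.3417 0.1241] ext [0.039 0.034 0.032] zp [0.1136 0.1244]
top button 90 [261. 280.] med [0.5629 0.1311 0.1215] mid [0.564  0.1311 0.121 ] ext [0.021 0.024 0.01 ] zp [0.1215 0.1246]
top button 94 [316. 284.] med [0.5519 0.0015 0.121 ] mid [0.5519 0.0015 0.1225] ext [0.024 0.024 0.012] zp [0.121  0.1243]
top button 90 [372. 282.] med [ 0.554  -0.1302  0.1222] mid [ 0.554  -0.1307  0.1221] ext [0.021 0.024 0.011] zp [0.1222 0.1252]
top barrel 242 [178. 231.] med [0.6807 0.3289 0.099 ] mid [0.6864 0.3413 0.0961] ext [0.058 0.058 0.021] zp [0.099  0.1046]
top barrel 124 [263. 280.] med [0.564  0.1276 0.0943] mid [0.564  0.1312 0.0934] ext [0.036 0.038 0.016] zp [0.0943 0.0973]
top barrel 126 [369. 282.] med [ 0.555  -0.1244  0.0944] mid [ 0.5538 -0.1297  0.0935] ext [0.036 0.039 0.016] zp [0.0944 0.097 ]
top barrel 115 [316. 284.] med [0.5516 0.0013 0.0943] mid [0.5518 0.001  0.0946] ext [0.039 0.039 0.019] zp [0.0943 0.0975]
tray wall 361 [554.9 361.9] ((160.53042602539062, 121.15743255615234), 4.037818908691406) 0.0324224
[... 633 characters left out ...]
.0011  0.116 ] ext [0.025 0.026 0.015] zp [0.1211 0.1228]
side button 157 [295. 299.] med [ 0.5542 -0.1349  0.1222] mid [ 0.5549 -0.1321  0.117 ] ext [0.025 0.027 0.016] zp [0.1222 0.1238]
side barrel 242 [303. 159.] med [0.6816 0.3218 0.0964] mid [0.6873 0.3304 0.0959] ext [0.059 0.046 0.021] zp [0.0964 0.1046]
side barrel 211 [271. 218.] med [0.5625 0.1234 0.0939] mid [0.5644 0.1272 0.0958] ext [0.039 0.04  0.022] zp [0.0939 0.097 ]
side barrel 254 [278. 261.] med [ 0.5498 -0.008   0.0941] mid [ 0.5517 -0.0041  0.0959] ext [0.04  0.036 0.022] zp [0.0941 0.0979]
side barrel 320 [295. 311.] med [ 0.5524 -0.1389  0.0944] mid [ 0.5544 -0.1343  0.0959] ext [0.039 0.038 0.022] zp [0.0944 0.0979]
```

```bash
cat > go.py <<'E'
import sys
from h import *
from scipy.spatial.transform import Rotation as Ro
s=get_state();R=Ro.from_quat(s['eef_rot']).as_matrix()
t=np.array([float(x) for x in sys.argv[1:4]])
print('t',round(s['clock'],2),'pos',np.round(s['tool_pos'],4),'tool delta',np.round(R.T@(t-s['tool_pos']),4),'tilt',np.round(R[:,2],3),'yaw',round(np.degrees(np.arctan2(R[1,0],R[0,0])),1),'f',np.round(s['contact_force'],1))
E
python3 -m inch '-1 .0284 -.0207 0 0 0 0;-1 .0284 -.0207 0 0 0 0;-1 .0284 -.0207 0 0 0 0;-1 .0284 -.0207 0 0 0 0;-1 .0284 -.0207 0 0 0 0;-1 .0284 -.0207 0 0 0 0;-1 .0284 -.0207 0 0 0 0;-1 .0284 -.0207 0 0 0 0;-1 .0284 -.0207 0 0 0 0;-1 .0284 -.0207 0 0 0 0;-1 .0284 -.0207 0 0 0 0;-1 .0284 -.0207 0 0 0 0;-1 .0284 -.0207 0 0 0 0;-1 .0284 -.0207 0 0 0 0;-1 .0284 -.0207 0 0 0 0;-1 .0284 -.0207 0 0 0 0;-1 .0284 -.0207 0 0 0 0;-1 .0284 -.0207 0 0 0 0;-1 0 0 0 0 0 0' 30; python3 go.py .5545 -.1305 .15
```

```text
clock: 1.68
tool_pos: [0.5597, -0.1228, 0.2496]
eef_rot: [0.993, 0.118, 0.003, -0.003]
contact_force: [0.8, 0.9, -0.9]
opening: 0.007
finger_force: 0.0
t 1.68 pos [ 0.5597 -0.1228  0.2496] tool delta [-0.0075  0.0067  0.0995] tilt [ 0.005  0.006 -1.   ] yaw 13.6 f [ 0.8  0.9 -0.9]
```

```bash
python3 -m inch '-1 -.0035 .003 .03 0 0 0;-1 -.0035 .003 .03 0 0 0;-1 0 0 .03 0 0 0;-1 0 0 0 0 0 0;-1 0 0 0 0 0 0' ; python3 go.py .5545 -.1305 .14
```

```text
clock: 2.1
tool_pos: [0.5481, -0.1388, 0.1587]
eef_rot: [0.994, 0.113, -0.002, -0.001]
contact_force: [0.3, -0.2, 1.3]
opening: 0.007
finger_force: 0.0
t 2.1 pos [ 0.5481 -0.1388  0.1587] tool delta [ 0.0081 -0.0066  0.0187] tilt [-0.004  0.001 -1.   ] yaw 12.9 f [ 0.3 -0.2  1.3]
```

```bash
python3 -m inch '-1 .008 -.0065 .014 0 0 0;-1 0 0 .005 0 0 0;-1 0 0 0 0 0 0;-1 0 0 0 0 0 0' ; python3 go.py .5545 -.1305 .112
```

```text
clock: 2.43
tool_pos: [0.556, -0.1311, 0.1419]
eef_rot: [0.994, 0.113, 0.001, 0.0]
contact_force: [-0.8, 0.0, -0.2]
opening: 0.008
finger_force: 0.0
t 2.43 pos [ 0.556  -0.1311  0.1419] tool delta [-0.0013 -0.001   0.0299] tilt [ 0.001 -0.    -1.   ] yaw 12.9 f [-0.8  0.  -0.2]
```

Centred over the button; press to just below mid-stroke first.

```bash
python3 -m inch '-1 0 0 .004 0 0 0;-1 0 0 .003 0 0 0;-1 0 0 .003 0 0 0;-1 0 0 .003 0 0 0;-1 0 0 .003 0 0 0;-1 0 0 .002 0 0 0;-1 0 0 .002 0 0 0;-1 0 0 0 0 0 0;-1 0 0 0 0 0 0;-1 0 0 0 0 0 0' ; python3 go.py .5545 -.1305 .112
```

```text
clock: 3.27
tool_pos: [0.5551, -0.1303, 0.1204]
eef_rot: [0.994, 0.113, -0.001, -0.0]
contact_force: [0.3, 0.4, 0.0]
opening: 0.002
finger_force: 0.0
t 3.27 pos [ 0.5551 -0.1303  0.1204] tool delta [-0.0006  0.      0.0084] tilt [-0.001  0.001 -1.   ] yaw 13.0 f [0.3 0.4 0. ]
```

```bash
python3 -m inch '-1 0 0 .003 0 0 0;-1 0 0 .003 0 0 0;-1 0 0 .0025 0 0 0;-1 0 0 .001 0 0 0;-1 0 0 0 0 0 0;-1 0 0 0 0 0 0' ; python3 go.py .5545 -.1305 .112
```

```text
clock: 3.77
tool_pos: [0.5554, -0.1304, 0.1124]
eef_rot: [0.994, 0.113, -0.0, -0.0]
contact_force: [-3.9, 1.7, 14.9]
opening: 0.001
finger_force: 7.4
t 3.77 pos [ 0.5554 -0.1304  0.1124] tool delta [-0.0009 -0.0001  0.0004] tilt [-0.  0. -1.] yaw 13.0 f [-3.9  1.7 14.9]
```

```bash
python3 -m inch '-1 0 0 -.015 0 0 0;-1 0 0 -.03 0 0 0;-1 .0053 -.0257 0 0 0 0;-1 .0053 -.0257 0 0 0 0;-1 .0053 -.0257 0 0 0 0;-1 .0053 -.0257 0 0 0 0;-1 .0053 -.0257 0 0 0 0;-1 0 0 0 0 0 0;-1 0 0 0 0 0 0;-1 0 0 0 0 0 0' ; python3 go.py .552 .001 .142
```

```text
clock: 4.6
tool_pos: [0.5526, -0.0006, 0.1559]
eef_rot: [0.994, 0.112, -0.0, 0.001]
contact_force: [-0.1, -0.8, 0.2]
opening: 0.008
finger_force: 0.0
t 4.6 pos [ 0.5526 -0.0006  0.1559] tool delta [-0.0002 -0.0018  0.0139] tilt [-0.    -0.001 -1.   ] yaw 12.9 f [-0.1 -0.8  0.2]
```

```bash
python3 -m inch '-1 0 -.0015 .008 0 0 0;-1 0 0 .008 0 0 0;-1 0 0 .003 0 0 0;-1 0 0 .003 0 0 0;-1 0 0 .003 0 0 0;-1 0 0 .003 0 0 0;-1 0 0 .003 0 0 0;-1 0 0 .002 0 0 0;-1 0 0 0 0 0 0;-1 0 0 0 0 0 0;-1 0 0 0 0 0 0' ; python3 go.py .552 .001 .112
```

```text
clock: 5.52
tool_pos: [0.5528, 0.0023, 0.1233]
eef_rot: [0.994, 0.113, 0.001, -0.0]
contact_force: [0.3, -0.3, 0.5]
opening: 0.003
finger_force: 0.0
t 5.52 pos [0.5528 0.0023 0.1233] tool delta [-0.0011  0.0011  0.0113] tilt [ 0.001  0.001 -1.   ] yaw 13.0 f [ 0.3 -0.3  0.5]
```

```bash
python3 -m inch '-1 0 0 .0015 0 0 0;-1 0 0 0 0 0 0;-1 0 0 0 0 0 0' ; python3 go.py .552 .001 .112
```

```text
clock: 5.77
tool_pos: [0.5526, 0.0021, 0.1218]
eef_rot: [0.994, 0.113, 0.0, -0.0]
contact_force: [-0.2, -0.1, 0.4]
opening: 0.006
finger_force: 0.2
t 5.77 pos [0.5526 0.0021 0.1218] tool delta [-0.0009  0.0009  0.0098] tilt [ 0.001  0.    -1.   ] yaw 13.0 f [-0.2 -0.1  0.4]
```

Past the sticking depth with no resistance; continue home.

```bash
python3 -m inch '-1 0 0 .003 0 0 0;-1 0 0 .003 0 0 0;-1 0 0 .003 0 0 0;-1 0 0 .0018 0 0 0;-1 0 0 0 0 0 0;-1 0 0 0 0 0 0' ; python3 go.py .552 .001 .112
```

```text
clock: 6.27
tool_pos: [0.5527, 0.002, 0.1124]
eef_rot: [0.994, 0.113, 0.001, 0.0]
contact_force: [-3.8, 1.5, 16.7]
opening: 0.003
finger_force: 8.4
t 6.27 pos [0.5527 0.002  0.1124] tool delta [-0.001   0.0008  0.0004] tilt [ 0.001  0.    -1.   ] yaw 12.9 f [-3.8  1.5 16.7]
```

```bash
python3 -m inch '-1 0 0 -.015 0 0 0;-1 0 0 -.03 0 0 0;-1 .0081 -.0246 0 0 0 0;-1 .0081 -.0246 0 0 0 0;-1 .0081 -.0246 0 0 0 0;-1 .0081 -.0246 0 0 0 0;-1 .0081 -.0246 0 0 0 0;-1 0 0 0 0 0 0;-1 0 0 0 0 0 0;-1 0 0 0 0 0 0' ; python3 go.py .5645 .1305 .142
```

```text
clock: 7.1
tool_pos: [0.5639, 0.1294, 0.1554]
eef_rot: [0.994, 0.112, -0.001, 0.001]
contact_force: [0.3, 0.5, 0.1]
opening: 0.006
finger_force: 0.0
t 7.1 pos [0.5639 0.1294 0.1554] tool delta [ 0.0009 -0.0009  0.0134] tilt [-0.001 -0.002 -1.   ] yaw 12.9 f [0.3 0.5 0.1]
```

```bash
python3 -m inch '-1 0 0 .008 0 0 0;-1 0 0 .008 0 0 0;-1 0 0 .003 0 0 0;-1 0 0 .003 0 0 0;-1 0 0 .003 0 0 0;-1 0 0 .003 0 0 0;-1 0 0 .002 0 0 0;-1 0 0 .002 0 0 0;-1 0 0 0 0 0 0;-1 0 0 0 0 0 0;-1 0 0 0 0 0 0' ; python3 go.py .5645 .1305 .124
```

```text
clock: 8.02
tool_pos: [0.5642, 0.1301, 0.1246]
eef_rot: [0.994, 0.112, -0.0, 0.0]
contact_force: [-2.6, -2.2, 7.9]
opening: 0.004
finger_force: 4.2
t 8.02 pos [0.5642 0.1301 0.1246] tool delta [ 0.0004 -0.0004  0.0006] tilt [ 0.    -0.001 -1.   ] yaw 12.9 f [-2.6 -2.2  7.9]
```

```bash
python3 -m inch '-1 0 0 .0008 0 0 0;-1 0 0 0 0 0 0;-1 0 0 0 0 0 0' ; python3 go.py .5645 .1305 .124
```

```text
clock: 8.27
tool_pos: [0.5642, 0.1299, 0.1245]
eef_rot: [0.994, 0.112, 0.0, 0.001]
contact_force: [-4.1, -3.3, 14.4]
opening: 0.005
finger_force: 7.1
t 8.27 pos [0.5642 0.1299 0.1245] tool delta [ 0.0005 -0.0006  0.0005] tilt [ 0.    -0.001 -1.   ] yaw 12.9 f [-4.1 -3.3 14.4]
```

The left gauge stops at 14 mm under 14 N, so it is the sticking one. I'll lift, open, and re-measure.

```bash
python3 -m inch '-1 0 0 -.015 0 0 0;-1 0 0 -.03 0 0 0;1 0 0 -.025 0 0 0;1 0 0 0 0 0 0;1 0 0 0 0 0 0;1 0 0 0 0 0 0;1 0 0 0 0 0 0' 30
python3 - <<'E'
from h import *
for n in("top","side"):
    p,d=snapshot(n);cv2.imwrite(f"pics/{n}1.png",p[:,:,::-1]);W=cloud(n,d);Z=W[...,2]
    R=(W[...,0]>.5)&(W[...,0]<.62)&(np.abs(W[...,1])<.2)
    for nm,lo,hi in(("all",.06,.14),):
        k,l,st,ce=cv2.connectedComponentsWithStats((R&(Z>lo)&(Z<hi)).astype(np.uint8))
        for i in range(1,k):
            if st[i,4]>30:
                w=W[l==i];print(n,nm,st[i,4],np.round(ce[i]),"mid",np.round((w.min(0)+w.max(0))/2,4),"ext",np.round(np.ptp(w,axis=0),3),"zp",np.round(np.percentile(w[:,2],[50,90,98]),4))
E
python3 go.py .5645 .1305 .073
```

```text
clock: 8.85
tool_pos: [0.5635, 0.1308, 0.1919]
eef_rot: [0.994, 0.113, -0.001, 0.0]
contact_force: [-0.5, -0.3, -0.2]
opening: 0.357
finger_force: 0.0
top all 233 [370. 282.] mid [ 0.555  -0.1297  0.0841] ext [0.039 0.038 0.042] zp [0.0956 0.1011 0.1033]
top all 222 [316. 284.] mid [0.5517 0.001  0.0927] ext [0.039 0.039 0.026] zp [0.0964 0.1013 0.1034]
side all 439 [271. 220.] mid [0.564  0.1249 0.0878] ext [0.04  0.034 0.055] zp [0.0927 0.1117 0.1132]
side all 469 [278. 264.] mid [ 0.5515 -0.0023  0.0817] ext [0.04  0.043 0.043] zp [0.0916 0.1001 0.1015]
side all 574 [296. 314.] mid [ 0.5545 -0.1334  0.0815] ext [0.04  0.041 0.043] zp [0.0933 0.1006 0.1018]
t 8.95 pos [0.5636 0.1307 0.1919] tool delta [0.0011 0.0004 0.1189] tilt [-0.002 -0.001 -1.   ] yaw 13.0 f [ 0.5  0.2 -1.4]
```

View pics/side1.png

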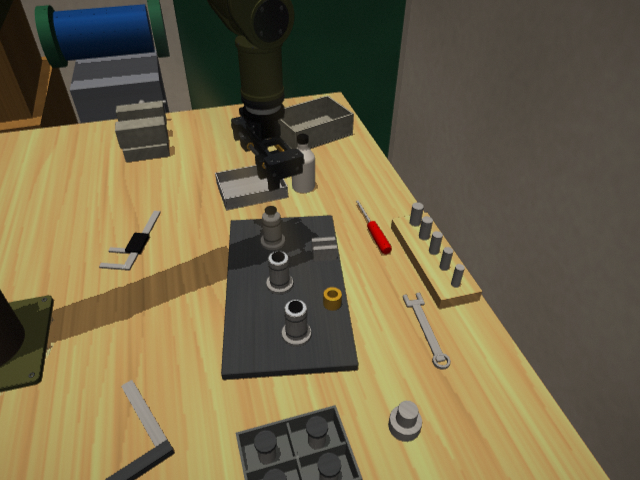

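The side view shows the middle (278,264) and right (296,314) pins home. The left one (271,220) still has its button up by 12 mm. All three stand where they were.

```bash
python3 -m inch '1 .001 0 .01 0 0 0;1 0 0 .01 0 0 0;1 0 0 .01 0 0 0;1 0 0 0 0 0 0;1 0 0 0 0 0 0;1 0 0 0 0 0 0;1 0 0 0 0 0 0;1 0 0 0 0 0 0;1 0 0 0 0 0 0' 30;  python3 go.py .5645 .1305 .073
```

```text
clock: 9.7
tool_pos: [0.5655, 0.131, 0.1635]
eef_rot: [0.994, 0.113, 0.0, -0.0]
contact_force: [-0.6, -0.6, -0.1]
opening: 0.997
finger_force: 0.0
t 9.7 pos [0.5655 0.131  0.1635] tool delta [-0.0012  0.0003  0.0905] tilt [ 0.001  0.    -1.   ] yaw 12.9 f [-0.6 -0.6 -0.1]
```

```bash
python3 -m inch '1 -.001 0 .015 0 0 0;1 0 0 .02 0 0 0;1 0 0 .02 0 0 0;1 0 0 .02 0 0 0;1 0 0 .01 0 0 0;1 0 0 .005 0 0 0;1 0 0 0 0 0 0;1 0 0 0 0 0 0;1 0 0 0 0 0 0' 30;  python3 go.py .5645 .1305 .073
```

```text
clock: 10.45
tool_pos: [0.5651, 0.1309, 0.0742]
eef_rot: [0.994, 0.113, 0.001, -0.0]
contact_force: [-0.8, -0.4, -1.2]
opening: 1.002
finger_force: 0.0
t 10.45 pos [0.5651 0.1309 0.0742] tool delta [-0.0007  0.0003  0.0012] tilt [ 0.002  0.    -1.   ] yaw 12.9 f [-0.8 -0.4 -1.2]
```

```bash
python3 -m inch '-1 0 0 0 0 0 0;-1 0 0 0 0 0 0;-1 0 0 0 0 0 0;-1 0 0 0 0 0 0;-1 0 0 0 0 0 0;-1 0 0 0 0 0 0;-1 0 0 0 0 0 0;-1 0 0 0 0 0 0;-1 0 0 0 0 0 0;-1 0 0 0 0 0 0;-1 0 0 0 0 0 0' 35;  python3 go.py .5645 .1305 .073
```

```text
clock: 11.37
tool_pos: [0.5642, 0.1315, 0.0732]
eef_rot: [0.994, 0.113, 0.0, -0.0]
contact_force: [-1.6, 3.0, 1.2]
opening: 0.448
finger_force: 35.0
t 11.37 pos [0.5642 0.1315 0.0732] tool delta [0.0001 0.0011 0.0002] tilt [ 0.     0.001 -1.   ] yaw 13.0 f [-1.6  3.   1.2]
```

```bash
python3 -m inch '-1 0 0 -.01 0 0 0;-1 0 0 -.02 0 0 0;-1 0 0 -.02 0 0 0;-1 0 0 -.02 0 0 0;-1 0 0 -.01 0 0 0;-1 0 0 0 0 0 0;-1 0 0 0 0 0 0';  python3 go.py .555 .362 .153
```

```text
clock: 11.95
tool_pos: [0.5641, 0.1302, 0.153]
eef_rot: [0.994, 0.112, -0.0, 0.0]
contact_force: [0.3, -0.8, -4.8]
opening: 0.445
finger_force: 35.0
t 11.95 pos [0.5641 0.1302 0.153 ] tool delta [ 4.29e-02 -2.28e-01 -1.00e-04] tilt [-0.    -0.001 -1.   ] yaw 12.9 f [ 0.3 -0.8 -4.8]
```

Lifted with about 4.5 N on the wrist, which matches the gauge's weight. Carry it to the tray.

```bash
python3 -m inch '-1 .002 -.0108 0 0 0 0;-1 .0043 -.0217 0 0 0 0;-1 .0043 -.0217 0 0 0 0;-1 .0043 -.0217 0 0 0 0;-1 .0043 -.0217 0 0 0 0;-1 .0043 -.0217 0 0 0 0;-1 .0043 -.0217 0 0 0 0;-1 .0043 -.0217 0 0 0 0;-1 .0043 -.0217 0 0 0 0;-1 .0043 -.0217 0 0 0 0;-1 .0043 -.0217 0 0 0 0;-1 .002 -.011 0 0 0 0;-1 0 0 0 0 0 0;-1 0 0 0 0 0 0;-1 0 0 0 0 0 0';  python3 go.py .555 .362 .060
python3 - <<'E'
from h import *
p,d=snapshot("side");cv2.imwrite("pics/side2.png",p[:,:,::-1])
E
```

```text
clock: 13.2
tool_pos: [0.5567, 0.3715, 0.1523]
eef_rot: [0.994, 0.112, -0.001, 0.002]
contact_force: [-0.4, -0.8, -4.0]
opening: 0.446
finger_force: 35.0
t 13.2 pos [0.5567 0.3715 0.1523] tool delta [-0.0036  0.0086  0.0923] tilt [-0.001 -0.003 -1.   ] yaw 12.8 f [-0.4 -0.8 -4. ]
```

View pics/side2.png

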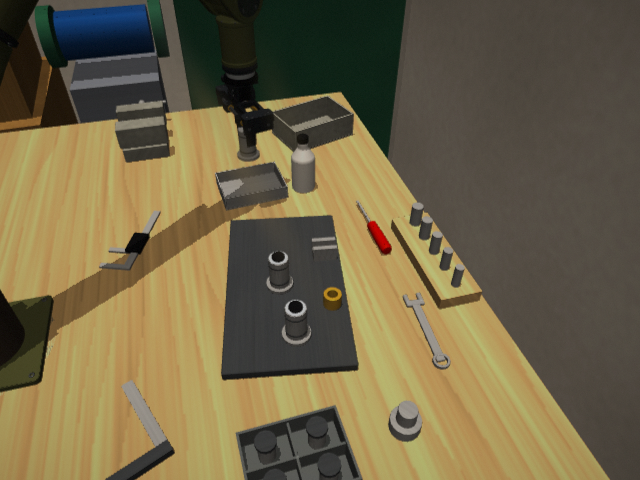

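The gauge hangs upright at (248,140), above the tray at (252,185), and the bottle is clear.

```bash
python3 -m inch '-1 -.0036 .0086 0 0 0 0;-1 0 0 .012 0 0 0;-1 0 0 .02 0 0 0;-1 0 0 .02 0 0 0;-1 0 0 .02 0 0 0;-1 0 0 .01 0 0 0;-1 0 0 .006 0 0 0;-1 0 0 0 0 0 0;-1 0 0 0 0 0 0;-1 0 0 0 0 0 0';  python3 go.py .555 .362 .0565
```

```text
clock: 14.08
tool_pos: [0.5559, 0.3652, 0.0663]
eef_rot: [0.994, 0.113, 0.001, -0.0]
contact_force: [-0.1, 0.9, -4.8]
opening: 0.446
finger_force: 35.0
t 14.08 pos [0.5559 0.3652 0.0663] tool delta [-0.0017  0.0029  0.0098] tilt [ 0.002  0.001 -1.   ] yaw 12.9 f [-0.1  0.9 -4.8]
```

```bash
python3 -m inch '-1 -.001 .003 .003 0 0 0;-1 0 0 .003 0 0 0;-1 0 0 .002 0 0 0;-1 0 0 .001 0 0 0;-1 0 0 0.0005 0 0 0;-1 0 0 0 0 0 0;-1 0 0 0 0 0 0';  python3 go.py .555 .362 .0565
```

```text
clock: 14.67
tool_pos: [0.5546, 0.3615, 0.0562]
eef_rot: [0.994, 0.113, -0.0, 0.0]
contact_force: [-2.6, -2.1, 2.6]
opening: 0.451
finger_force: 35.0
t 14.67 pos [0.5546 0.3615 0.0562] tool delta [ 0.0005 -0.0004 -0.0003] tilt [-0. -0. -1.] yaw 12.9 f [-2.6 -2.1  2.6]
```

The floor now carries the weight. Release and rise.

```bash
python3 -m inch '1 0 0 0 0 0 0;1 0 0 0 0 0 0;1 0 0 0 0 0 0;1 0 0 0 0 0 0;1 0 0 0 0 0 0;1 0 0 0 0 0 0;1 0 0 0 0 0 0;1 0 0 0 0 0 0;1 0 0 0 0 0 0;1 0 0 -.01 0 0 0;1 0 0 -.02 0 0 0;1 0 0 -.03 0 0 0;1 0 0 -.03 0 0 0;1 0 0 -.03 0 0 0;1 0 0 -.03 0 0 0;1 0 0 -.02 0 0 0;1 0 0 0 0 0 0;1 0 0 0 0 0 0'
python3 - <<'E'
from h import *
p,d=snapshot("side");cv2.imwrite("pics/side3.png",p[:,:,::-1]);W=cloud("side",d);Z=W[...,2]
for nm,R,lo in(("tray",(abs(W[...,0]-.555)<.05)&(abs(W[...,1]-.36)<.045),.045),("plate",(W[...,0]>.5)&(W[...,0]<.62)&(np.abs(W[...,1])<.2),.06)):
    k,l,st,ce=cv2.connectedComponentsWithStats((R&(Z>lo)&(Z<.14)).astype(np.uint8))
    for i in range(1,k):
        if st[i,4]>30:
            w=W[l==i];print(nm,np.round(ce[i]),np.round((w.min(0)+w.max(0))/2,4),np.round(np.ptp(w,axis=0),3),np.round(np.percentile(w[:,2],98),4))
cv2.imwrite("pics/crop3.png",cv2.resize(p[110:380,170:470,::-1],(750,600)))
E
```

```text
clock: 16.17
tool_pos: [0.5553, 0.362, 0.2275]
eef_rot: [0.994, 0.113, 0.001, -0.001]
contact_force: [-0.4, -0.6, -0.6]
opening: 0.994
finger_force: 0.0
tray [249. 169.] [0.5551 0.3547 0.0714] [0.039 0.037 0.053] 0.0963
plate [278. 264.] [ 0.5514 -0.0019  0.0812] [0.039 0.041 0.042] 0.1013
plate [295. 314.] [ 0.5543 -0.1339  0.0814] [0.04  0.04  0.042] 0.1018
```

View pics/crop3.png

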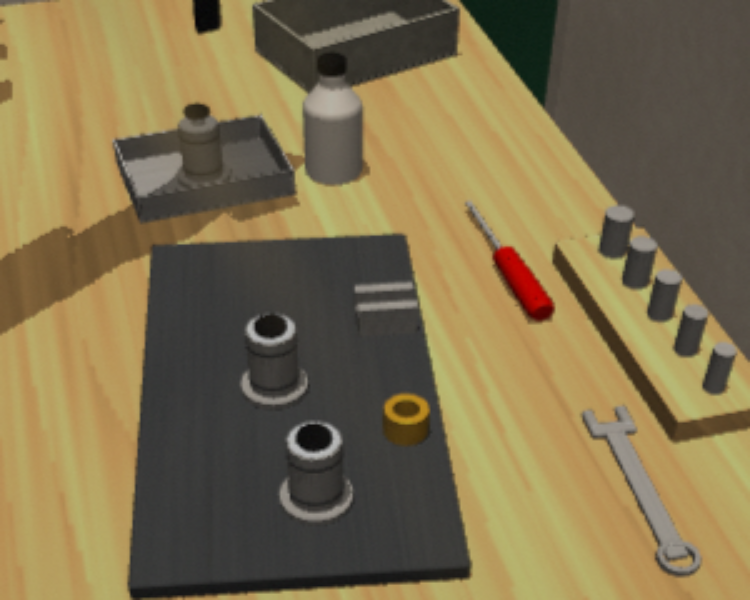

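The crop shows the rejected gauge upright in the tray at (200,150), button top 96 mm above the bench as expected. The other two stand with their pins home at (272,355) and (315,465), and the bystanders look undisturbed.

```bash
python3 -c "
from plant import r
print(r.finish_job())"
```

```text
the job is handed in; nothing more can be done
None
```

The job is handed in at about 16 s: the middle and right gauges are left in place with pins home, and the sticking left gauge (stopped at about 14 mm) stands upright in the plain reject tray, with nothing else visibly moved.

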